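Load the spice tins and wind the dust hood shut

TASK

Pick all the green spice tins, and only those, out of the crowded basket row and stand them upright in the stand's tray; the orange tins stay in their basket. Then take the crank from its basket, fit it fully down onto the square shaft and wind it clockwise until the hood is fully shut over the tins, driving the hood only with the crank and never pushing it by hand. Last, lift the crank off and lay it flat back in its own basket, leaving the bowl, the tagine base and the glass jar undisturbed.

Things in the scene. Friction and masses are not known exactly. Their poses are not given: they have to be found in the camera images.
- green_tin1: an upright cylindrical green spice tin, 46 mm diameter, 70 mm tall, about 0.16 kg; origin at the centre of its underside, z up along its axis (one or none of the three green tins may be absent in a run)
- green_tin2: an upright cylindrical green spice tin, 46 mm diameter, 70 mm tall, about 0.16 kg; origin at the centre of its underside, z up along its axis (one or none of the three green tins may be absent in a run)
- green_tin3: an upright cylindrical green spice tin, 46 mm diameter, 70 mm tall, about 0.16 kg; origin at the centre of its underside, z up along its axis (one or none of the three green tins may be absent in a run)
- orange_tin1: an upright cylindrical orange spice tin, 46 mm diameter, 70 mm tall, about 0.16 kg; origin at the centre of its underside, z up along its axis; stays where it is
- orange_tin2: an upright cylindrical orange spice tin, 46 mm diameter, 70 mm tall, about 0.16 kg; origin at the centre of its underside, z up along its axis; stays where it is
- tin_basket: fixed woven-look basket, 310 x 72 mm outside, 22 mm high, walls and floor 5 mm thick; tins stand in it in one row along its x, 57 mm apart (some places may be empty): about 11 mm between neighbours, so fingers fit only on the two long sides. Origin at the centre of its underside
- stand: fixed wooden stand, origin at its underside below the tray's centre, z up. The open hood is parked beyond the tray at +x. At (0, -155 mm) a 50 mm square steel column with a brass collar (50 mm diameter, top at z = 120) carries the square shaft; nothing else fixed on the stand is over 26 mm tall
- tray (a point): centre of the tray floor, 10 mm above the stand's underside, axes as the stand's. The floor, 128 (x) by 192 mm (y), lies inside lips whose tops stand 14 mm above it; three tins fit side by side along y, 60 mm apart
- hood: clear hood 132 (x) x 217 (y) mm, top 97 mm above the stand's underside; roof, 2 sides, back; open in front (-x). Axes as the stand's, origin under its centre. Slides along the stand's x: 165 mm from the stand's origin = fully open, 0 = shut (hard stops); starts 150 to 165. Geared to the shaft: 12 mm towards -x per rad of clockwise turn; stays where left. Not to be pushed by hand
- shaft_seat (a point): on the shaft's axis at the collar's top face, where a fitted crank rests, 120 mm above the stand's underside. Turns with the shaft; x and y normal to its flats. Shaft upright, 16 x 16 mm, 28 mm tall plus a round nose up to 36 mm. Clockwise from above shuts the hood; friction 0.1 to 0.15 N m
- crank: loose steel crank, 0.35 kg, mostly in the hub. Origin on the socket axis at the flat underside, z up, x along the arm. Hub 38 x 38 mm, sides along x and y, 56 mm tall; square socket 19 x 19 mm, 40 mm deep, open below (fits 4 ways, 10 degrees play). Arm 24 mm wide, 12 thick, at the bottom, to x = 92. Its handle: see crank_handle
- crank_handle (a point): middle of the crank's red upright handle, 24 mm diameter, free to spin on its spindle; axis at x = 80 mm of the crank, from 13 to 78 mm above its underside; this point is 45 mm above the underside
- crank_basket: fixed shallow woven-look basket where the crank is kept, 240 (x) x 190 (y) mm outside, 22 mm high, walls and floor 5 mm thick. Origin at the centre of its underside; nothing else is in it
- sugar_bowl: white ceramic lidded sugar bowl, 96 mm diameter, 92 mm tall, bystander; origin at the centre of its underside
- tagine_base: clay tagine base, 180 mm diameter, 48 mm tall, bystander; origin at the centre of its underside
- clasp_jar: green glass clasp jar, 90 mm diameter, 135 mm tall, bystander; origin at the centre of its underside

How it is judged:
By the outcome, as a careful person would: the job done as asked, in the order asked, and still so for the second after the job is handed in, with the robot touching nothing.
Of green_tin1, green_tin2, green_tin3 only 2 to 3 are there at a start; the rules pass over those that are not, and their reading is None.
At some moment in a run one of crank may be knocked a few centimetres aside while the robot is not near it.
It also fails if it takes over 192 s, if anything falls off the work surface, if the arm or the gripper's body presses on something with over 40 N, if the wrist force passes 120 N, or if a joint passes its speed limit or range.

ROBOT

A 7-joint arm with a two-finger parallel gripper is mounted at the origin on the work surface. World frame = base frame: x ahead of the robot, y to its left, z up, the work surface at z = 0. Lengths are in m, angles in rad, forces in N, time in s.
With the tool pointing down it reaches from about 0.425 to 0.95 m from the base axis. Payload 4.7 kg.
Tool frame: the origin (TCP) lies at the very end of the fingers, on their centre line; the grasp point (between the pads) lies pinch_z behind it (pinch_z is the distance from the TCP to the grasp point, in m); z points along the fingers, y is the line along which they close (so a half turn about z gives the same grasp; the last joint's range is limited). The gripper opens to 85 mm and grips with 20 to 120 N. Pads are 22 mm wide; open, the fingers measure 114 mm over their backs; the gripper's body (76 mm by 85 mm) begins 54 mm behind the grasp point. The pads swing forward as they close: fully open they stand 13 mm farther back than shut.
Start: joints at [-1.364, 0.469, -0.049, 1.532, 0.024, 1.141, -0.082], TCP at [0.158, 0.656, 0.231] pointing down, gripper open.
Joint ranges: [-2.59, 2.59], [-0.33, 1.99], [-1.39, 1.29], [0.1, 2.45], [-1.04, 4.18], [0.21, 1.99], [-2.66, 2.66]. Speed limits (rad/s): [2.57, 2.57, 3.14, 3.14, 3.14, 3.14, 3.14].

INTERFACE

Orientations are given as a unit quaternion [x, y, z, w].
In Python, from cell import read_state, read_camera, finish_job, masks_of, pinch_z gives the robot as it stands. The module is installed in compiled form; this text tells all that it offers.
- The arm moves only by the tool play_rows, never from a script. Its arguments are lists of equal length, an entry for each row: "twist": the turn, a rotation vector about the tool's x, y, z each as a share of 1.5 rad, from -1 to 1, a list of three; "xyz": the shift along the tool's x, y, z each as a share of 200 mm, from -1 to 1, a list of three; "claw": the opening, from 0 (shut) to 1 (fully open). A call has 1 to 8 rows; each row shifts and turns the commanded pose from where the row before left it, along the tool's axes as they then stand; what a row does not reach is not made up. A row lasts 1/8 s, in which the tool goes at most 62.5 mm and 10.7 degrees, less where a joint would pass 70% of its speed; a pose out of reach is approached as far as the arm can. A call with a number of a shift or a turn outside -1 to 1 is refused whole. A call with a gripper value outside its range is refused whole. The fingers move at their own pace and stop on an object; "squeeze" is the grip in N (left out, the last holds). Time passes only in rows, so rows that do not move let the fingers close. It gives the time, the measured TCP pose, the force, the opening and the grip force at its end, in the units of the state.
- read_state(): the state, without advancing time (a new reading comes with each control period).
- read_camera(name): name is "scene" or "top" or "wrist"; returns a dict with "pixels" (384x512x3 uint8, red, green, blue), "intrinsics" (3x3 intrinsics, pixels), "rvec" (rotation vector, rad) and "tvec" (3), from world to camera coordinates, as OpenCV has them; the wrist camera has in their place "T_tool_cam" (4x4, takes a point from camera to tool coordinates, whose origin is the TCP and whose axes are the flange's). Camera axes: x right, y down, z forward; pixel columns grow to the right and rows downward; lengths in m; the calibration is good to about 2 mm. The wrist camera is an equidistant fisheye: a pixel r from the principal point sees the ray r / f radians off the axis. A picture is of the moment at which its call begins: read the wrist's pose just before it. There is no depth.
- finish_job(): hands the job in; it is judged then, once.
Trained networks look in the newest picture that a camera, given by its name, has taken for a name from the list of things; names that differ only in an ending like _2 or _b are one class to them, and where a whole thing is asked for, a point or a joint stands for the part that bears it (a point fixed in the world has none). Each returns a list of dicts, best first, with "p" (0 to 1); they miss things now and then, are a little off and sometimes report something else, mostly with a low value. They report only what shows in the picture. A call takes as long as a camera call.
- masks_of(camera, query): "mask" (384x512 bool, what is visible of it) and "extent" ([left, top, width, height] in pixels, round what is visible of it).
The state is a dict: "clock": time; "joints": joint angles; "qvel": joint speeds; "tau": joint torques, N m; "ee_pos": TCP position; "tcp_rot": TCP orientation; "wrist_force": force on the tool from outside, world axes, zero at the start; "ft_torque": the same for the moment, N m; "grip_width": finger opening in m; "finger_force": force on a finger pad.
Only numpy, scipy, OpenCV 4.12 (cv2) and the standard library are available. Lean on these libraries where they do the work, as an engineer would, in place of code of your own. Each camera call takes 0.05 s, during which the arm holds its last target. There are 200 camera calls.

## Working session

There is one attempt and no reset: what is moved stays moved. The work goes in short steps, Python scripts to look and compute and a tool call to move; the robot and the scene stay as the last step left them, time stands still between calls to the robot, and variables do not carry over. Pictures are saved under pics/ and viewed, at most 14 in all, crops included, and the job is handed in when it is done.

Besides the shell and the picture viewer there is one more tool, called after "Emit:" as name(argument=value, ...), one argument or row to a line, values as JSON. play_rows: Moves the arm, as the interface text tells. Its arguments: {"type":"object","properties":{"twist":{"type":"array","items":{"type":"array","items":{"type":"number"}}},"xyz":{"type":"array","items":{"type":"array","items":{"type":"number"}}},"claw":{"type":"array","items":{"type":"number"}},"squeeze":{"type":"number"}},"required":["twist","xyz","claw"]}

```bash
mkdir -p pics
python3 - <<'E'
from cell import *
import cv2,numpy as np
s=read_state();print({k:np.round(v,3).tolist() for k,v in s.items()},pinch_z)
for c in("scene","top"):
    d=read_camera(c);cv2.imwrite(f"pics/{c}0.png",d["pixels"][:,:,::-1]);print(c,d["intrinsics"],d["rvec"],d["tvec"])
d=read_camera("wrist");print(d["intrinsics"],d["T_tool_cam"])
E
```

```text
{'clock': 0.0, 'joints': [-1.364, 0.469, -0.049, 1.534, 0.024, 1.141, -0.082], 'qvel': [-0.0, 0.0, -0.0, 0.0, 0.0, 0.001, 0.001], 'tau': [-0.0, -51.032, -0.047, -23.771, 0.011, 0.008, 0.0], 'ee_pos': [0.158, 0.656, 0.23], 'tcp_rot': [0.118, 0.993, -0.001, -0.0], 'wrist_force': [-1.122, -0.102, 0.327], 'ft_torque': [-0.006, 0.031, 0.064], 'finger_force': 0.0, 'grip_width': 0.085} 0.0187
scene [[429.49281761   0.         250.83437374]
 [  0.         429.49281761 184.65352153]
 [  0.           0.           1.        ]] [ 0.73807022  2.57994906 -1.16659073] [ 0.42046376 -0.18264193  1.86186533]
top [[480.35930916   0.         259.51722702]
 [  0.         480.35930916 192.91872534]
 [  0.           0.           1.        ]] [ 2.15054401 -2.13312257  0.14588323] [0.11519569 0.55073933 1.74140186]
[[297.31863964   0.         257.7062463 ]
 [  0.         297.31863964 192.81765554]
 [  0.           0.           1.        ]] [[ 5.49727209e-04 -9.54685545e-01 -2.97615875e-01  7.68045107e-02]
 [ 9.99999845e-01  4.97124703e-04  2.52437328e-04  1.40086903e-05]
 [-9.30460652e-05 -2.97615967e-01  9.54685669e-01 -1.42212974e-01]
 [ 0.00000000e+00  0.00000000e+00  0.00000000e+00  1.00000000e+00]]
```

View pics/scene0.png

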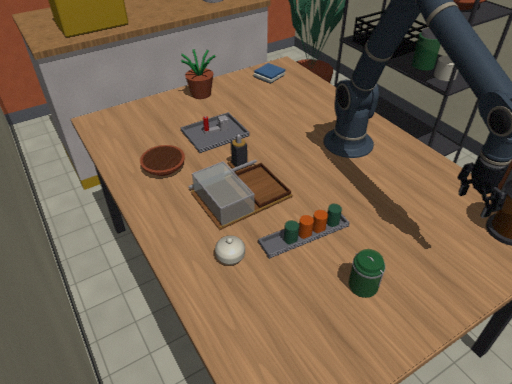

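View pics/top0.png

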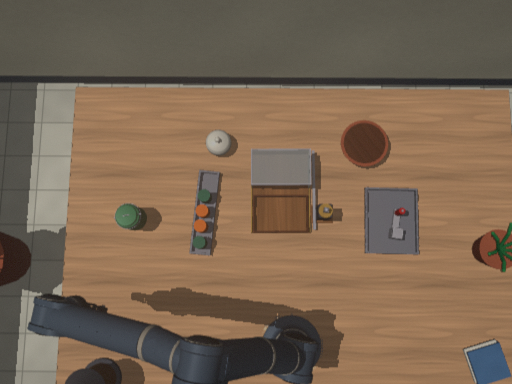

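The top view shows two green tins at about (204,196) and (199,243), with orange tins at (202,211) and (200,227). The stand is at (282,192), with its column at (325,211). The crank is at (400,225), with its red handle at (401,212) and its hub at (398,234).

```bash
cat > h.py <<'E'
from cell import *
import cv2,numpy as np
from scipy.spatial.transform import Rotation as R
def cam(c):
    s=read_state(); d=read_camera(c); d["s"]=s
    if c=="wrist":
        T=np.eye(4);T[:3,:3]=R.from_quat(s["tcp_rot"]).as_matrix();T[:3,3]=s["ee_pos"]
        d["Twc"]=T@d["T_tool_cam"]
    else:
        E=np.eye(4);E[:3,:3]=R.from_rotvec(np.ravel(d["rvec"])).as_matrix();E[:3,3]=np.ravel(d["tvec"]);d["Twc"]=np.linalg.inv(E)
    d["fish"]=c=="wrist";return d
def bp(d,uv,z):
    "pixels -> world points on plane z"
    K=d["intrinsics"];uv=np.atleast_2d(np.asarray(uv,float));x=(uv-K[:2,2])/K[0,0]
    if d["fish"]:
        r=np.linalg.norm(x,axis=1,keepdims=True)+1e-12;ray=np.hstack([x/r*np.sin(r),np.cos(r)])
    else: ray=np.hstack([x,np.ones((len(x),1))])
    w=ray@d["Twc"][:3,:3].T;o=d["Twc"][:3,3]
    return o+w*((z-o[2])/w[:,2:3])
def pj(d,P):
    P=np.atleast_2d(P);q=np.linalg.inv(d["Twc"]);p=P@q[:3,:3].T+q[:3,3];K=d["intrinsics"]
    if d["fish"]:
        h=np.linalg.norm(p[:,:2],axis=1,keepdims=True)+1e-12;x=p[:,:2]/h*np.arctan2(h,p[:,2:3])
    else:x=p[:,:2]/p[:,2:3]
    return x*K[0,0]+K[:2,2]
def masks(c,q,pmin=.3):
    return [m for m in masks_of(c,q) if m["p"]>pmin]
def cen(m):
    v,u=np.nonzero(m["mask"]);return np.array([u.mean(),v.mean()])
def rect(d,m,z):
    v,u=np.nonzero(m["mask"]);P=bp(d,np.c_[u,v],z)[:,:2]
    (c,wh,a)=cv2.minAreaRect((P*1000).astype(np.float32));return np.round(c,1),np.round(wh,1),round(a,1)
E
python3 - <<'E'
from h import *
for c in("top","scene"):
    d=cam(c)
    for q,z in [("green_tin1",.06),("orange_tin1",.06),("crank",.015),("crank_handle",.04),("tin_basket",.02),("crank_basket",.02),("stand",.01),("hood",.09),("sugar_bowl",.05),("tagine_base",.04),("clasp_jar",.08)]:
        for m in masks(c,q): print(c,q,round(m["p"],2),m["extent"],bp(d,cen(m),z)[0].round(3),rect(d,m,z))
d=cam("top")
cv2.imwrite("pics/c1.png",cv2.resize(d["pixels"][135:270,180:430,::-1],None,fx=3.2,fy=3.2,interpolation=cv2.INTER_CUBIC))
E
```

```text
top green_tin1 0.65 [199.3, 189.6, 12.7, 11.4] [0.536 0.322 0.06 ] (array([535.9, 321.3]), array([48.6, 47.8]), 1.3)
top green_tin1 0.63 [190.0, 236.0, 18.5, 15.1] [0.366 0.335 0.06 ] (array([365.9, 335.1]), array([43.2, 47.5]), 0.5)
top orange_tin1 0.71 [193.2, 206.4, 18.8, 12.8] [0.48  0.328 0.06 ] (array([479.6, 328.1]), array([52.3, 43.7]), 45.9)
top orange_tin1 0.51 [194.9, 216.4, 14.6, 17.2] [0.427 0.333 0.06 ] (array([426.6, 332.2]), array([52. , 43.4]), 46.1)
top crank 0.86 [388.0, 210.5, 17.8, 27.5] [ 0.439 -0.389  0.015] (array([ 444.9, -389.3]), array([ 51.7, 116.9]), 83.5)
top crank 0.64 [340.1, 118.2, 47.7, 47.5] [ 0.751 -0.277  0.015] (array([ 751.6, -277.1]), array([175.4, 177. ]), 89.1)
top crank_handle 0.79 [387.8, 209.3, 15.8, 29.6] [ 0.436 -0.382  0.04 ] (array([ 442.9, -383.1]), array([ 49.4, 114.7]), 83.7)
top tin_basket 0.61 [187.9, 168.8, 33.2, 85.6] [0.492 0.32  0.02 ] (array([481.5, 325.3]), array([ 79.8, 316.2]), 84.9)
top tin_basket 0.52 [205.6, 130.7, 22.0, 24.6] [0.75 0.28 0.02] (array([752. , 280.1]), array([102.1,  91.7]), 1.0)
top crank_basket 0.83 [36
[... 2558 characters left out ...]
6, 27.6, 16.9] [ 0.482 -0.307  0.09 ] (array([ 477.7, -312. ]), array([138. , 102.9]), 63.1)
scene hood 0.45 [182.6, 110.8, 63.6, 42.3] [ 0.516 -0.261  0.09 ] (array([ 503.4, -271.1]), array([209.4, 239.3]), 88.5)
scene hood 0.32 [215.1, 231.5, 29.8, 33.8] [0.764 0.315 0.09 ] (array([764.1, 312.6]), array([114.1,  91.9]), 59.0)
scene sugar_bowl 0.59 [218.0, 235.7, 29.4, 29.7] [0.749 0.285 0.05 ] (array([747.3, 283.7]), array([118.5,  92.1]), 61.9)
scene tagine_base 0.91 [139.4, 146.6, 46.4, 30.0] [ 0.745 -0.271  0.04 ] (array([ 746.7, -273.9]), array([194. , 182.6]), 57.5)
scene clasp_jar 0.73 [348.9, 249.5, 35.5, 47.8] [0.466 0.596 0.08 ] (array([462.4, 594.3]), array([180.3,  90.8]), 38.8)
```

View pics/c1.png

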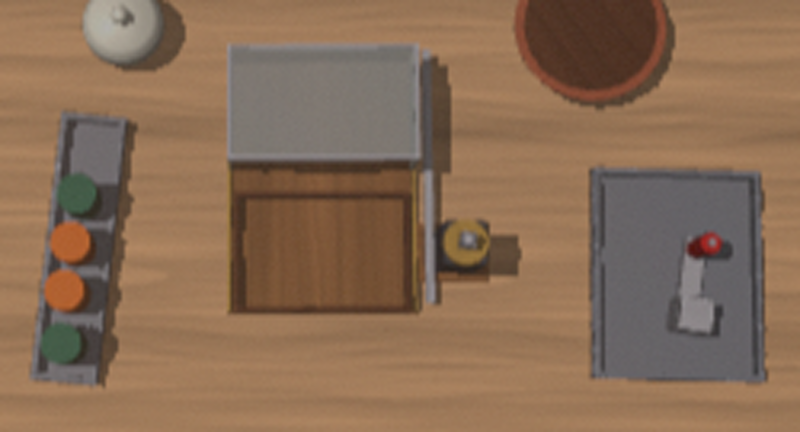

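```bash
cat >> h.py <<'E'
def Rdown(yaw):
    "tool pointing down, tool y (closing line) at angle yaw deg"
    a=np.radians(yaw);y=np.array([np.cos(a),np.sin(a),0]);z=np.array([0,0,-1.]);return np.c_[np.cross(y,z),y,z]
def plan(wps,start=None,step=.058,ang=.17):
    "wps: list of (pos,yaw); prints rows for play_rows"
    s=read_state()
    p,M=start or (np.array(s["ee_pos"]),R.from_quat(s["tcp_rot"]).as_matrix())
    X=[];W=[]
    for q,yaw in wps:
        q=np.array(q,float);c=[Rdown(yaw),Rdown(yaw+180)]
        N=min(c,key=lambda N:np.linalg.norm(R.from_matrix(M.T@N).as_rotvec()))
        rv=R.from_matrix(M.T@N).as_rotvec();dp=q-p
        n=int(max(1,np.ceil(np.linalg.norm(dp)/step),np.ceil(np.linalg.norm(rv)/ang)))
        for i in range(n):
            X.append((M.T@dp/n/.2).round(3).tolist());W.append((rv/n/1.5).round(3).tolist());M=M@R.from_rotvec(rv/n).as_matrix()
        p=q
    print(len(X),"rows");
    for i in range(0,len(X),8):print("xyz",X[i:i+8],"\ntwist",W[i:i+8])
    return p,M
E
python3 - <<'E'
from h import *
d=cam("top")
f=lambda L,z:bp(d,np.array(L)/3.2+[180,135],z)[:,:2].round(3).tolist()
print("collar",f([[466,243]],.12),"tray in",f([[246,197],[406,196],[408,305],[245,308]],.015),"stand out",f([[229,312],[418,312]],.02))
print("hood top",f([[229,45],[419,45],[419,160],[229,160]],.097))
print("crank handle top",f([[711,243]],.083),"hub top",f([[697,315]],.061))
print("tins",f([[78,194],[70,243],[65,291],[61,343]],.075), "basket",f([[65,114],[128,121],[100,383],[33,379]],.022))
plan([([.45,.33,.26],85.3)])
E
```

```text
collar [[0.476, -0.114]] tray in [[0.54, 0.13], [0.542, -0.058], [0.414, -0.06], [0.409, 0.13]] stand out [[0.404, 0.148], [0.406, -0.071]]
hood top [[0.703, 0.149], [0.704, -0.066], [0.572, -0.066], [0.57, 0.148]]
crank handle top [[0.482, -0.394]] hub top [[0.403, -0.381]]
tins [[0.533, 0.32], [0.477, 0.327], [0.423, 0.332], [0.365, 0.335]] basket [[0.636, 0.344], [0.628, 0.27], [0.321, 0.296], [0.325, 0.373]]
8 rows
xyz [[-0.225, -0.156, -0.018], [-0.222, -0.16, -0.018], [-0.219, -0.164, -0.018], [-0.216, -0.168, -0.018], [-0.213, -0.172, -0.018], [-0.209, -0.177, -0.018], [-0.206, -0.181, -0.018], [-0.202, -0.184, -0.018]] 
twist [[0.0, -0.0, -0.013], [0.0, -0.0, -0.013], [0.0, -0.0, -0.013], [0.0, -0.0, -0.013], [0.0, -0.0, -0.013], [0.0, -0.0, -0.013], [0.0, -0.0, -0.013], [0.0, -0.0, -0.013]]
```

Emit:
play_rows(
  xyz=[
    [-0.225,-0.156,-0.018],
    [-0.222,-0.16,-0.018],
    [-0.219,-0.164,-0.018],
    [-0.216,-0.168,-0.018],
    [-0.213,-0.172,-0.018],
    [-0.209,-0.177,-0.018],
    [-0.206,-0.181,-0.018],
    [-0.202,-0.184,-0.018],
  ],
  twist=[
    [0,0,-0.013],
    [0,0,-0.013],
    [0,0,-0.013],
    [0,0,-0.013],
    [0,0,-0.013],
    [0,0,-0.013],
    [0,0,-0.013],
    [0,0,-0.013],
  ],
  claw=[1,1,1,1,1,1,1,1],
  squeeze=40,
)

```text
clock: 2.45
ee_pos: [0.4512, 0.3289, 0.2605]
tcp_rot: [0.04, 0.999, 0.0, 0.0]
wrist_force: [0.5, 0.6, -0.3]
grip_width: 0.0855
finger_force: 0.0
```

Run:
```python
from h import *
d=cam("wrist");s=d["s"];print(s["ee_pos"].round(4) if hasattr(s["ee_pos"],"round") else s["ee_pos"],s["tcp_rot"],s["clock"])
im=d["pixels"].copy()
for q in("green_tin1","orange_tin1"):
    for m in masks("wrist",q):
        # fit circle of top by extents: project model outline & fit xy
        v,u=np.nonzero(m["mask"]);print(q,round(m["p"],2),m["extent"],bp(d,cen(m),.055)[0].round(4))
for P in([.533,.32],[.477,.327],[.423,.332],[.365,.335]):
    t=np.linspace(0,6.3,40);c=pj(d,np.c_[P[0]+.023*np.cos(t),P[1]+.023*np.sin(t),0*t+.075])
    cv2.polylines(im,[c.astype(int)],False,(255,255,0),1)
cv2.imwrite("pics/w1.png",im[:,:,::-1])
```

```text
[0.4512 0.3289 0.2605] [3.95251301e-02 9.99218490e-01 3.26235810e-04 2.57360924e-04] 2.45
green_tin1 0.92 [240.7, 210.1, 38.0, 44.8] [0.5366 0.3229 0.055 ]
green_tin1 0.8 [242.5, 76.7, 36.8, 41.2] [0.3654 0.3359 0.055 ]
orange_tin1 0.96 [243.3, 172.2, 32.7, 44.6] [0.4795 0.3283 0.055 ]
orange_tin1 0.63 [240.3, 126.0, 42.7, 42.4] [0.4258 0.3337 0.055 ]
```

View pics/w1.png

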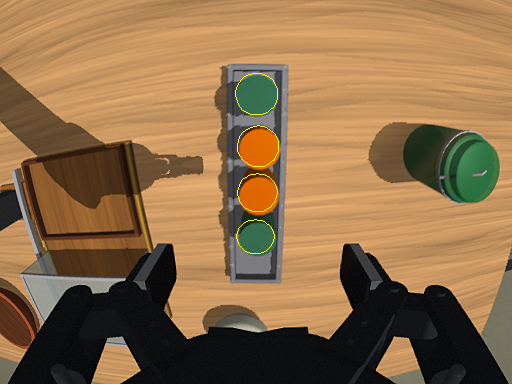

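The projected circles fit all four tins: green at (256,94) and (255,237), orange at (258,147) and (257,193).

Run:
```python
from h import *
plan([([.533,.320,.12],84.9),([.533,.320,.035],84.9)])
```

```text
5 rows
xyz [[-0.134, -0.0, 0.234], [-0.134, -0.0, 0.234], [-0.134, -0.0, 0.234], [-0.0, -0.0, 0.212], [-0.0, -0.0, 0.212]] 
twist [[-0.0, 0.0, 0.0], [-0.0, 0.0, 0.0], [-0.0, 0.0, 0.0], [0.0, -0.0, 0.0], [0.0, -0.0, 0.0]]
```

Emit:
play_rows(
  xyz=[
    [-0.134,0,0.234],
    [-0.134,0,0.234],
    [-0.134,0,0.234],
    [0,0,0.13],
    [0,0,0.15],
    [0,0,0.14],
    [0,0,0],
    [0,0,0],
  ],
  twist=[
    [0,0,0],
    [0,0,0],
    [0,0,0],
    [0,0,0],
    [0,0,0],
    [0,0,0],
    [0,0,0],
    [0,0,0],
  ],
  claw=[1,1,1,1,1,1,0.3,0.3],
  squeeze=40,
)

```text
clock: 3.6
ee_pos: [0.5304, 0.3252, 0.0366]
tcp_rot: [0.039, 0.999, 0.001, 0.0]
wrist_force: [-0.3, 0.3, 0.1]
grip_width: 0.0519
finger_force: 0.0
```

Emit:
play_rows(
  xyz=[
    [0,0,0],
    [0,0,0],
    [0,0,0],
    [0,0,-0.1],
    [0,0,-0.2],
    [0,0,-0.2],
    [0,0,-0.2],
  ],
  twist=[
    [0,0,0],
    [0,0,0],
    [0,0,0],
    [0,0,0],
    [0,0,0],
    [0,0,0],
    [0,0,0],
  ],
  claw=[0.2,0.2,0.2,0.2,0.2,0.2,0.2],
)

```text
clock: 4.47
ee_pos: [0.53, 0.3235, 0.1778]
tcp_rot: [0.04, 0.999, -0.0, 0.0]
wrist_force: [0.3, 1.0, -0.9]
grip_width: 0.0448
finger_force: 41.2
```

Run:
```python
from h import *
plan([([.476,.095,.175],90),([.476,.095,.043],90)])
```

```text
8 rows
xyz [[0.036, -0.232, 0.003], [0.039, -0.231, 0.003], [0.043, -0.231, 0.003], [0.047, -0.23, 0.003], [0.05, -0.229, 0.003], [-0.0, 0.0, 0.22], [-0.0, 0.0, 0.22], [-0.0, 0.0, 0.22]] 
twist [[-0.0, 0.0, -0.011], [-0.0, 0.0, -0.011], [-0.0, 0.0, -0.011], [-0.0, 0.0, -0.011], [-0.0, 0.0, -0.011], [-0.0, -0.0, 0.0], [-0.0, -0.0, 0.0], [-0.0, -0.0, 0.0]]
```

Emit:
play_rows(
  xyz=[
    [0.036,-0.232,0.003],
    [0.039,-0.231,0.003],
    [0.043,-0.231,0.003],
    [0.047,-0.23,0.003],
    [0.05,-0.229,0.003],
    [0,0,0.2],
    [0,0,0.2],
    [0,0,0.16],
  ],
  twist=[
    [0,0,-0.011],
    [0,0,-0.011],
    [0,0,-0.011],
    [0,0,-0.011],
    [0,0,-0.011],
    [0,0,0],
    [0,0,0],
    [0,0,0],
  ],
  claw=[0.2,0.2,0.2,0.2,0.2,0.2,0.2,0.2],
)

```text
clock: 5.48
ee_pos: [0.4762, 0.0951, 0.0603]
tcp_rot: [-0.001, 1.0, 0.0, 0.0]
wrist_force: [-0.3, 0.3, -1.8]
grip_width: 0.0453
finger_force: 41.4
```

Emit:
play_rows(
  xyz=[
    [0,0,0],
  ],
  twist=[
    [0,0,0],
  ],
  claw=[0.2],
)

```text
clock: 5.6
ee_pos: [0.4747, 0.0949, 0.0596]
tcp_rot: [-0.001, 1.0, -0.001, -0.002]
wrist_force: [-0.3, -0.4, -0.6]
grip_width: 0.045
finger_force: 41.4
```

Lower 17 mm, release, rise.

Emit:
play_rows(
  xyz=[
    [0,0,0.06],
    [0,0,0.026],
    [0,0,0],
    [0,0,0],
    [0,0,0],
    [0,0,0],
    [0,0,-0.2],
    [0,0,-0.3],
  ],
  twist=[
    [0,0,0],
    [0,0,0],
    [0,0,0],
    [0,0,0],
    [0,0,0],
    [0,0,0],
    [0,0,0],
    [0,0,0],
  ],
  claw=[0.2,0.2,0.2,0.7,0.75,0.75,0.75,0.75],
)

```text
clock: 6.6
ee_pos: [0.4752, 0.0953, 0.1434]
tcp_rot: [-0.001, 1.0, -0.001, -0.002]
wrist_force: [1.1, 0.9, 0.5]
grip_width: 0.064
finger_force: 0.0
```

Run:
```python
from h import *
plan([([.365,.335,.15],84.9),([.365,.335,.036],84.9)])
```

```text
7 rows
xyz [[0.11, 0.24, -0.007], [0.114, 0.238, -0.007], [0.118, 0.236, -0.007], [0.123, 0.234, -0.007], [0.127, 0.231, -0.007], [0.0, -0.0, 0.285], [0.0, 0.0, 0.285]] 
twist [[-0.0, -0.001, 0.012], [-0.0, -0.001, 0.012], [-0.0, -0.001, 0.012], [-0.0, -0.001, 0.012], [-0.0, -0.001, 0.012], [0.0, 0.0, 0.0], [0.0, 0.0, 0.0]]
```

Emit:
play_rows(
  xyz=[
    [0.11,0.24,-0.007],
    [0.114,0.238,-0.007],
    [0.118,0.236,-0.007],
    [0.123,0.234,-0.007],
    [0.127,0.231,-0.007],
    [0,0,0.1],
    [0,0,0.1],
  ],
  twist=[
    [0,-0.001,0.012],
    [0,-0.001,0.012],
    [0,-0.001,0.012],
    [0,-0.001,0.012],
    [0,-0.001,0.012],
    [0,0,0],
    [0,0,0],
  ],
  claw=[1,1,1,1,1,1,1],
)

```text
clock: 7.48
ee_pos: [0.3658, 0.3362, 0.11]
tcp_rot: [0.043, 0.999, 0.0, 0.004]
wrist_force: [0.2, 0.3, -0.8]
grip_width: 0.0856
finger_force: 0.0
```

Run:
```python
from h import *
d=cam("top")
for m in masks("top","green_tin1"): print(round(m["p"],2),m["extent"],bp(d,cen(m),.065)[0].round(4))
for c in("wrist",):
    d=cam(c)
    for m in masks(c,"green_tin1"): print(round(m["p"],2),m["extent"],bp(d,cen(m),.065)[0].round(4))
plan([([.365,.335,.036],84.9)])
```

```text
0.6 [262.2, 202.3, 8.9, 12.9] [0.482  0.0971 0.065 ]
0.33 [247.1, 146.6, 84.9, 85.9] [0.5556 0.0262 0.065 ]
0.63 [27.0, 286.9, 41.4, 50.8] [0.4555 0.1058 0.065 ]
0.63 [224.4, 172.1, 72.4, 86.2] [0.361  0.3363 0.065 ]
2 rows
xyz [[0.005, -0.001, 0.186], [0.004, -0.001, 0.186]] 
twist [[0.0, 0.002, 0.0], [0.0, 0.002, 0.0]]
```

Emit:
play_rows(
  xyz=[
    [0.005,0,0.186],
    [0.004,0,0.186],
    [0,0,0],
    [0,0,0],
    [0,0,0],
    [0,0,0],
    [0,0,-0.15],
    [0,0,-0.25],
  ],
  twist=[
    [0,0.002,0],
    [0,0.002,0],
    [0,0,0],
    [0,0,0],
    [0,0,0],
    [0,0,0],
    [0,0,0],
    [0,0,0],
  ],
  claw=[1,1,0.2,0.2,0.2,0.2,0.2,0.2],
)

```text
clock: 8.68
ee_pos: [0.3638, 0.3344, 0.1159]
tcp_rot: [0.044, 0.999, -0.001, -0.0]
wrist_force: [-0.3, 1.0, -1.4]
grip_width: 0.045
finger_force: 41.6
```

Run:
```python
from h import *
s=plan([([.366,.335,.17],84.9),([.476,-.005,.17],90),([.476,-.005,.060],90)])
```

```text
10 rows
xyz [[-0.011, 0.003, -0.271], [-0.1, -0.235, -0.0], [-0.097, -0.236, -0.0], [-0.094, -0.237, -0.0], [-0.091, -0.239, -0.0], [-0.088, -0.24, -0.0], [-0.085, -0.241, 0.0], [-0.082, -0.242, 0.0]] 
twist [[-0.002, -0.001, 0.001], [0.0, 0.0, -0.008], [0.0, 0.0, -0.008], [0.0, 0.0, -0.008], [0.0, 0.0, -0.008], [0.0, 0.0, -0.008], [0.0, 0.0, -0.008], [0.0, 0.0, -0.008]]
xyz [[0.0, -0.0, 0.275], [0.0, -0.0, 0.275]] 
twist [[-0.0, 0.0, 0.0], [-0.0, 0.0, 0.0]]
```

Emit:
play_rows(
  xyz=[
    [-0.011,0.003,-0.271],
    [-0.1,-0.235,0],
    [-0.097,-0.236,0],
    [-0.094,-0.237,0],
    [-0.091,-0.239,0],
    [-0.088,-0.24,0],
    [-0.085,-0.241,0],
    [-0.082,-0.242,0],
  ],
  twist=[
    [-0.002,-0.001,0],
    [0,0,-0.008],
    [0,0,-0.008],
    [0,0,-0.008],
    [0,0,-0.008],
    [0,0,-0.008],
    [0,0,-0.008],
    [0,0,-0.008],
  ],
  claw=[0.2,0.2,0.2,0.2,0.2,0.2,0.2,0.2],
)

```text
clock: 9.68
ee_pos: [0.4772, -0.0059, 0.1699]
tcp_rot: [0.001, 1.0, 0.002, 0.002]
wrist_force: [0.8, 0.7, -2.5]
grip_width: 0.0446
finger_force: 41.8
```

Emit:
play_rows(
  xyz=[
    [0,0,0.25],
    [0,0,0.25],
    [0,0,0],
  ],
  twist=[
    [0,0,0],
    [0,0,0],
    [0,0,0],
  ],
  claw=[0.2,0.2,0.2],
)

```text
clock: 10.05
ee_pos: [0.4742, -0.0043, 0.0669]
tcp_rot: [0.002, 1.0, 0.001, -0.002]
wrist_force: [-0.4, -0.4, -2.0]
grip_width: 0.0451
finger_force: 41.9
```

Emit:
play_rows(
  xyz=[
    [0,0,0.08],
    [0,0,0.045],
    [0,0,0],
    [0,0,0],
    [0,0,0],
    [0,0,0],
    [0,0,-0.2],
    [0,0,-0.3],
  ],
  twist=[
    [0,0,0],
    [0,0,0],
    [0,0,0],
    [0,0,0],
    [0,0,0],
    [0,0,0],
    [0,0,0],
    [0,0,0],
  ],
  claw=[0.2,0.2,0.2,0.7,0.75,0.75,0.75,0.75],
)

```text
clock: 11.05
ee_pos: [0.4759, -0.0044, 0.1443]
tcp_rot: [0.002, 1.0, 0.001, -0.0]
wrist_force: [1.0, 0.1, -0.6]
grip_width: 0.0643
finger_force: 0.0
```

Run:
```python
from h import *
plan([([.476,-.005,.26],90),([.45,-.08,.30],90)])
```

```text
4 rows
xyz [[0.0, -0.001, -0.289], [-0.0, -0.001, -0.289], [0.065, -0.187, -0.1], [0.065, -0.187, -0.1]] 
twist [[0.001, -0.0, -0.001], [0.001, -0.0, -0.001], [0.0, 0.0, 0.0], [0.0, 0.0, 0.0]]
```

Emit:
play_rows(
  xyz=[
    [0,0,-0.289],
    [0,0,-0.289],
    [-0.13,-0.19,-0.1],
    [-0.13,-0.19,-0.1],
    [-0.02,-0.17,0],
    [0,0,0],
  ],
  twist=[
    [0,0,0],
    [0,0,0],
    [0,0,0],
    [0,0,0],
    [0,0,0],
    [0,0,0],
  ],
  claw=[0.75,0.75,0.75,1,1,1],
)

```text
clock: 11.8
ee_pos: [0.532, -0.1184, 0.2999]
tcp_rot: [0.005, 1.0, 0.001, 0.002]
wrist_force: [-0.3, 0.1, 0.1]
grip_width: 0.0855
finger_force: 0.0
```

Run:
```python
from h import *
d=cam("wrist");print(d["s"]["ee_pos"])
c=pj(d,[.476,-.115,.13])[0];print(c)
x,y=(c-60).astype(int).clip(0)
np.savez("w2.npz",im=d["pixels"],T=d["Twc"],K=d["intrinsics"])
A=cv2.resize(d["pixels"][y:y+120,x:x+120,::-1],None,fx=5,fy=5,interpolation=cv2.INTER_CUBIC);print(x,y)
cv2.imwrite("pics/w2.png",A)
```

```text
[ 0.5319927  -0.11842752  0.29992065]
[260.01414437 122.16515922]
200 62
```

View pics/w2.png

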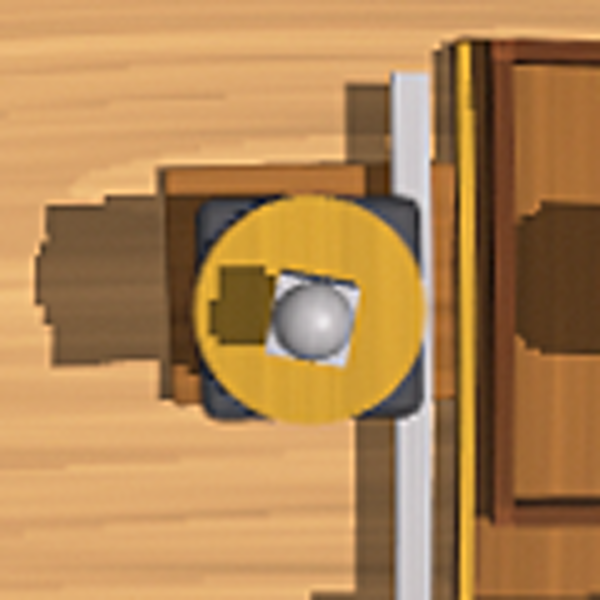

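The collar is centred at crop (310,309). The shaft's square top has corners at about (281,270), (360,284), (348,367) and (266,352), so it is turned about 10 degrees in the image.

Run:
```python
from h import *
w=np.load("w2.npz");d=dict(intrinsics=w["K"],Twc=w["T"],fish=True)
g=lambda L,z:bp(d,np.array(L)/5+[200-.4,62-.4],z)[:,:2]
print("collar",g([[310,309]],.12))
q=g([[281,270],[360,284],[348,367],[266,352]],.148);print(q,q.mean(0))
e=np.roll(q,-1,0)-q;print(np.degrees(np.arctan2(e[:,1],e[:,0])),np.linalg.norm(e,axis=1))
# crank now
t=cam("top")
for z,qn in((.03,"crank"),(.05,"crank_handle")):
    for m in masks("top",qn): print(qn,m["p"],m["extent"],rect(t,m,z))
for m in masks("top","green_tin1"): print(round(m["p"],2),m["extent"],bp(t,cen(m),.065)[0].round(4))
plan([([.45,-.39,.28],90)])
```

```text
collar [[ 0.47803759 -0.11321738]]
[[ 0.46822657 -0.11923011]
 [ 0.47108329 -0.10376814]
 [ 0.4876147  -0.10616582]
 [ 0.48449726 -0.12234548]] [ 0.47785545 -0.11287739]
[  79.53219895   -8.25252039 -100.90593046  169.16068666] [0.01572365 0.01670438 0.01647725 0.01656625]
crank 0.52 [388.4, 207.8, 19.3, 30.5] (array([ 444.8, -386.5]), array([ 52. , 120.6]), 81.7)
crank_handle 0.64 [388.4, 210.1, 16.1, 30.1] (array([ 442.6, -381.6]), array([ 49.5, 115.2]), 81.5)
0.61 [284.0, 205.2, 19.3, 16.5] [ 0.478  -0.0025  0.065 ]
5 rows
xyz [[0.082, -0.277, 0.018], [0.082, -0.277, 0.018], [0.082, -0.277, 0.019], [0.082, -0.277, 0.019], [0.082, -0.276, 0.019]] 
twist [[0.001, 0.0, -0.0], [0.001, 0.0, -0.0], [0.001, 0.0, -0.0], [0.001, 0.0, -0.0], [0.001, 0.0, -0.0]]
```

Emit:
play_rows(
  xyz=[
    [0.08,-0.277,0.018],
    [0.08,-0.277,0.018],
    [0.07,-0.277,0.019],
    [0.06,-0.277,0.019],
    [0.04,-0.256,0.019],
    [0,0,0],
  ],
  twist=[
    [0,0,0],
    [0,0,0],
    [0,0,0],
    [0,0,0],
    [0,0,0],
    [0,0,0],
  ],
  claw=[1,1,1,1,1,1],
)

```text
clock: 12.8
ee_pos: [0.4632, -0.3911, 0.2796]
tcp_rot: [0.005, 1.0, 0.001, 0.001]
wrist_force: [-0.3, 0.1, -0.6]
grip_width: 0.0853
finger_force: 0.0
```

Run:
```python
from h import *
d=cam("wrist");print(d["s"]["ee_pos"])
np.savez("w3.npz",im=d["pixels"],T=d["Twc"],K=d["intrinsics"])
c=pj(d,[.44,-.388,.03])[0];x,y=(c-[75,60]).astype(int).clip(0)
for m in masks("wrist","crank"): print(m["p"],m["extent"],rect(d,m,.03))
print(x,y);cv2.imwrite("pics/w3.png",cv2.resize(d["pixels"][y:y+120,x:x+150,::-1],None,fx=5,fy=5,interpolation=cv2.INTER_CUBIC))
```

```text
[ 0.46324789 -0.39112625  0.27960903]
0.67 [247.6, 100.8, 34.3, 95.9] (array([ 448.5, -387.7]), array([ 42.6, 126.8]), 79.9)
184 83
```

View pics/w3.png

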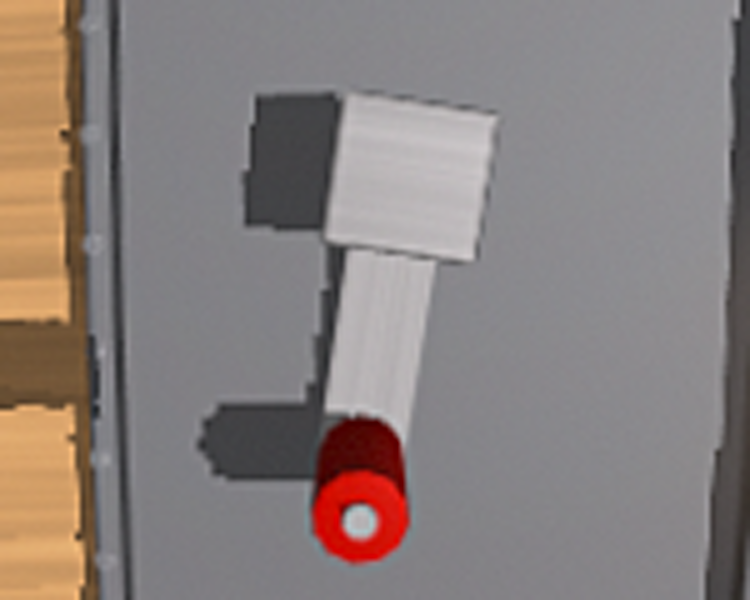

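The hub top has corners at (345,94), (498,115), (476,262) and (325,240). The handle top is at (360,517).

Run:
```python
from h import *
w=np.load("w3.npz");d=dict(intrinsics=w["K"],Twc=w["T"],fish=True)
g=lambda L,z:bp(d,np.array(L)/5+[184-.4,83-.4],z)[:,:2]
q=g([[345,94],[498,115],[476,262],[325,240]],.061);h=g([[360,517]],.083)[0];c=q.mean(0)
e=np.roll(q,-1,0)-q;print(c,h,np.degrees(np.arctan2(e[:,1],e[:,0])),np.linalg.norm(e,axis=1),h-c,np.degrees(np.arctan2(*(h-c)[::-1])))
plan([([c[0],c[1],.14],80.5),([c[0],c[1],.03],80.5)])
```

```text
[ 0.4052742  -0.38031334] [ 0.48391345 -0.39332221] [ 81.93809826  -8.3414491  -98.75910033 171.58634576] [0.03698099 0.03630271 0.03702672 0.03585241] [ 0.07863925 -0.01300887] -9.393066779807858
5 rows
xyz [[0.102, 0.009, 0.232], [0.102, 0.004, 0.232], [0.102, -0.001, 0.233], [-0.0, 0.0, 0.275], [-0.0, 0.0, 0.275]] 
twist [[0.001, 0.001, 0.036], [0.001, 0.001, 0.036], [0.001, 0.001, 0.036], [-0.0, -0.0, -0.0], [-0.0, -0.0, -0.0]]
```

Emit:
play_rows(
  xyz=[
    [0.102,0.009,0.232],
    [0.102,0.004,0.232],
    [0.102,0,0.233],
    [0,0,0.28],
    [0,0,0.28],
    [0,0,0],
    [0,0,0],
    [0,0,0],
  ],
  twist=[
    [0.001,0.001,0.036],
    [0.001,0.001,0.036],
    [0.001,0.001,0.036],
    [0,0,0],
    [0,0,0],
    [0,0,0],
    [0,0,0],
    [0,0,0],
  ],
  claw=[1,1,1,1,1,1,0.2,0.2],
  squeeze=80,
)

```text
clock: 13.9
ee_pos: [0.4064, -0.3822, 0.0311]
tcp_rot: [0.082, 0.997, -0.002, 0.001]
wrist_force: [-0.0, 0.0, 0.1]
grip_width: 0.0517
finger_force: 0.0
```

Emit:
play_rows(
  xyz=[
    [0,0,0],
    [0,0,0],
    [0,0,0],
    [0,0,0],
  ],
  twist=[
    [0,0,0],
    [0,0,0],
    [0,0,0],
    [0,0,0],
  ],
  claw=[0.1,0.1,0.1,0.1],
)

```text
clock: 14.4
ee_pos: [0.406, -0.3822, 0.031]
tcp_rot: [0.082, 0.997, -0.001, 0.001]
wrist_force: [0.7, 0.9, 6.5]
grip_width: 0.0369
finger_force: 81.5
```

Run:
```python
from h import *
plan([([.406,-.382,.21],80.6),([.4785,-.113,.21],79.9)])
```

```text
9 rows
xyz [[-0.001, -0.0, -0.224], [-0.0, -0.0, -0.224], [-0.0, 0.0, -0.224], [-0.0, 0.0, -0.224], [-0.028, 0.277, -0.0], [-0.027, 0.277, -0.0], [-0.026, 0.277, -0.0], [-0.026, 0.277, -0.0]] 
twist [[-0.0, 0.0, -0.0], [-0.0, 0.0, -0.0], [-0.0, 0.0, -0.0], [-0.0, 0.0, -0.0], [-0.0, -0.0, 0.002], [-0.0, -0.0, 0.002], [-0.0, -0.0, 0.002], [-0.0, -0.0, 0.002]]
xyz [[-0.025, 0.277, -0.0]] 
twist [[-0.0, -0.0, 0.002]]
```

Emit:
play_rows(
  xyz=[
    [0,0,-0.1],
    [0,0,-0.224],
    [0,0,-0.27],
    [0,0,-0.3],
    [-0.028,0.277,0],
    [-0.027,0.277,0],
    [-0.026,0.277,0],
    [-0.026,0.277,0],
  ],
  twist=[
    [0,0,0],
    [0,0,0],
    [0,0,0],
    [0,0,0],
    [0,0,0.002],
    [0,0,0.002],
    [0,0,0.002],
    [0,0,0.002],
  ],
  claw=[0.1,0.1,0.1,0.1,0.1,0.1,0.1,0.1],
)

```text
clock: 15.4
ee_pos: [0.4631, -0.1645, 0.2076]
tcp_rot: [0.089, 0.996, -0.0, -0.0]
wrist_force: [1.4, -0.4, -3.7]
grip_width: 0.037
finger_force: 80.9
```

Emit:
play_rows(
  xyz=[
    [-0.025,0.277,0],
    [0,0,0],
    [0,0,0],
  ],
  twist=[
    [0,0,0.002],
    [0,0,0],
    [0,0,0],
  ],
  claw=[0.1,0.1,0.1],
)

```text
clock: 15.78
ee_pos: [0.4775, -0.113, 0.2072]
tcp_rot: [0.09, 0.996, -0.001, -0.001]
wrist_force: [-1.4, -1.4, -2.8]
grip_width: 0.0368
finger_force: 81.1
```

Run:
```python
from h import *
s=read_state();print({k:np.round(s[k],4) for k in("ee_pos","wrist_force","grip_width","finger_force","joints")},R.from_quat(s["tcp_rot"]).as_matrix().round(4)[:,1:])
plan([([.4785,-.113,.165],79.9)])
d=cam("wrist");a=d["pixels"][:,:,::-1];cv2.imwrite("pics/w4.png",a)
```

```text
{'ee_pos': array([ 0.4775, -0.113 ,  0.2072]), 'wrist_force': array([-1.3847, -1.449 , -2.7879]), 'grip_width': np.float64(0.0368), 'finger_force': np.float64(81.1048), 'joints': array([-0.2526,  0.1992,  0.461 ,  2.009 , -0.1061,  0.9577,  1.6525])} [[ 0.1791 -0.0016]
 [ 0.9838 -0.0011]
 [-0.0014 -1.    ]]
1 rows
xyz [[-0.005, 0.001, 0.211]] 
twist [[-0.001, -0.001, -0.003]]
```

View pics/w4.png

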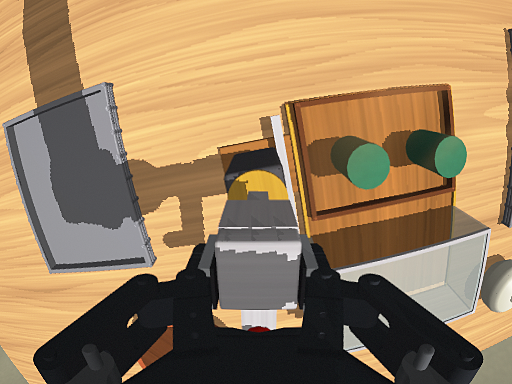

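Both green tins stand upright in the tray, at (361,165) and (437,155). The crank is held level above the collar at (258,190). Next I lower it gently.

Emit:
play_rows(
  xyz=[
    [-0.005,0,0.05],
    [0,0,0.05],
    [0,0,0.05],
    [0,0,0.03],
    [0,0,0],
  ],
  twist=[
    [0,0,-0.003],
    [0,0,0],
    [0,0,0],
    [0,0,0],
    [0,0,0],
  ],
  claw=[0.1,0.1,0.1,0.1,0.1],
)

```text
clock: 16.45
ee_pos: [0.4786, -0.113, 0.1703]
tcp_rot: [0.088, 0.996, -0.001, -0.001]
wrist_force: [0.7, -0.1, -3.3]
grip_width: 0.0368
finger_force: 81.1
```

Emit:
play_rows(
  xyz=[
    [0,0,0.03],
    [0,0,0.03],
    [0,0,0.03],
    [0,0,0],
  ],
  twist=[
    [0,0,0],
    [0,0,0],
    [0,0,0],
    [0,0,0],
  ],
  claw=[0.1,0.1,0.1,0.1],
)

```text
clock: 16.95
ee_pos: [0.4785, -0.1129, 0.1524]
tcp_rot: [0.088, 0.996, -0.001, -0.001]
wrist_force: [0.1, 0.5, -3.4]
grip_width: 0.037
finger_force: 81.1
```

Emit:
play_rows(
  xyz=[
    [0,0,0.018],
    [0,0,0.012],
    [0,0,0],
  ],
  twist=[
    [0,0,0],
    [0,0,0],
    [0,0,0],
  ],
  claw=[0.1,0.1,0.1],
)

```text
clock: 17.32
ee_pos: [0.4788, -0.1129, 0.1467]
tcp_rot: [0.088, 0.996, -0.001, -0.001]
wrist_force: [0.6, 0.0, -3.5]
grip_width: 0.0371
finger_force: 81.1
```

Emit:
play_rows(
  xyz=[
    [0,0,0.012],
    [0,0,0],
    [0,0,0],
    [0,0,0],
    [0,0,0],
    [0,0,-0.15],
    [0,0,-0.3],
  ],
  twist=[
    [0,0,0],
    [0,0,0],
    [0,0,0],
    [0,0,0],
    [0,0,0],
    [0,0,0],
    [0,0,0],
  ],
  claw=[0.1,0.1,0.6,0.7,0.7,0.7,0.7],
)

```text
clock: 18.2
ee_pos: [0.4775, -0.1124, 0.2336]
tcp_rot: [0.088, 0.996, -0.001, -0.004]
wrist_force: [1.6, 0.1, 0.6]
grip_width: 0.0596
finger_force: 0.0
```

Run:
```python
from h import *
d=cam("wrist");print(d["s"]["ee_pos"])
for m in masks("wrist","crank_handle"): print(m["p"],m["extent"],rect(d,m,.16))
t=cam("top")
for m in masks("top","crank_handle")+masks("top","crank"): print(m["p"],m["extent"],rect(t,m,.16),bp(t,cen(m),.165)[0])
im=np.hstack([cv2.resize(t["pixels"][180:240,270:350],None,fx=5,fy=5),cv2.resize(d["pixels"],(400,300))])
cv2.imwrite("pics/c5.png",im[:,:,::-1])
plan([([.479,-.113,.235],80),([.557,-.127,.235],80),([.557,-.127,.155],80)])
```

```text
[ 0.47753009 -0.11242536  0.23357552]
0.61 [228.2, 172.4, 58.0, 155.7] (array([ 526.7, -121.3]), array([ 40.8, 154.1]), 80.0)
0.55 [397.5, 127.2, 57.2, 44.4] (array([454.6,  31.2]), array([57.3, 32.1]), 61.3)
0.57 [320.8, 208.9, 4.9, 6.1] (array([472.9, -98.5]), array([17.2, 24.4]), 89.5) [ 0.47267905 -0.09742932  0.165     ]
0.65 [322.2, 207.8, 6.2, 9.0] (array([473. , -98.4]), array([17.2, 31.1]), 89.4) [ 0.47306148 -0.09760572  0.165     ]
5 rows
xyz [[-0.002, -0.002, -0.004], [-0.198, -0.001, 0.0], [-0.198, -0.001, -0.0], [0.0, -0.0, 0.2], [0.0, -0.0, 0.2]] 
twist [[-0.001, -0.001, -0.001], [0.0, 0.0, -0.0], [0.0, 0.0, -0.0], [0.0, 0.0, -0.0], [0.0, 0.0, -0.0]]
```

View pics/c5.png

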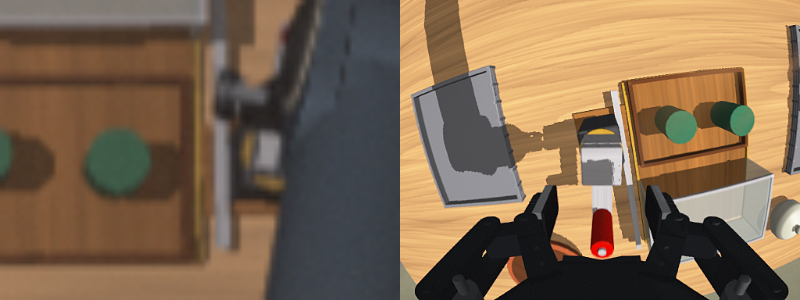

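The crank sits on the collar with its arm and red handle at (602,235), as predicted. Next is gripping the handle.

Emit:
play_rows(
  xyz=[
    [-0.2,0,0],
    [-0.2,0,0],
    [0,0,0],
    [0,0,0.2],
    [0,0,0.2],
    [0,0,0],
    [0,0,0],
    [0,0,0],
  ],
  twist=[
    [0,0,0],
    [0,0,0],
    [0,0,0],
    [0,0,0],
    [0,0,0],
    [0,0,0],
    [0,0,0],
    [0,0,0],
  ],
  claw=[0.7,0.7,0.7,0.7,0.7,0.7,0,0],
  squeeze=40,
)

```text
clock: 19.45
ee_pos: [0.5586, -0.1272, 0.1561]
tcp_rot: [0.088, 0.996, -0.001, 0.001]
wrist_force: [0.4, -0.1, 0.1]
grip_width: 0.0241
finger_force: 0.1
```

Emit:
play_rows(
  xyz=[
    [0,0,0],
    [0,0,0],
    [0,0,0],
  ],
  twist=[
    [0,0,0],
    [0,0,0],
    [0,0,0],
  ],
  claw=[0,0,0],
)

```text
clock: 19.82
ee_pos: [0.5589, -0.1272, 0.1556]
tcp_rot: [0.088, 0.996, -0.001, 0.001]
wrist_force: [1.0, -1.1, 5.3]
grip_width: 0.0229
finger_force: 39.3
```

```bash
cat > wind.py <<'E'
from h import *
import sys
C=np.array([.4785,-.113]);r=.080;z=.156
def wind(n,step,a0=None,n2=0):
    s=read_state();p=np.array(s["ee_pos"]);M=R.from_quat(s["tcp_rot"]).as_matrix()
    a=np.arctan2(*(p[:2]-C)[::-1]) if a0 is None else np.radians(a0);print("angle",np.degrees(a).round(1),"r",np.linalg.norm(p[:2]-C).round(4),"z",p[2].round(4),"base r of path:")
    X=[];q=p.copy()
    for i in range(n):
        a-=step;t=np.r_[C+r*np.array([np.cos(a),np.sin(a)]),z]
        X.append((M.T@(t-q)/.2).round(3).tolist());q=t
    for i in range(0,n,8):print(X[i:i+8])
    print("end angle",np.degrees(a).round(1),q.round(3),"base r",np.linalg.norm(q[:2]).round(3),"tilt",M[:,2].round(3))
wind(int(sys.argv[1]),float(sys.argv[2]),float(sys.argv[3]) if len(sys.argv)>3 else None)
E
python3 wind.py 16 .2
```

```text
angle -10.0 r 0.0817 z 0.1556 base r of path:
[[0.016, -0.079, -0.002], [0.024, -0.076, 0.0], [0.038, -0.07, 0.0], [0.051, -0.061, -0.0], [0.063, -0.05, -0.0], [0.071, -0.036, -0.0], [0.077, -0.021, -0.0], [0.08, -0.006, -0.0]]
[[0.079, 0.01, -0.0], [0.076, 0.026, -0.0], [0.069, 0.04, -0.0], [0.06, 0.053, -0.0], [0.048, 0.064, -0.0], [0.034, 0.072, -0.0], [0.019, 0.078, -0.0], [0.003, 0.08, -0.0]]
end angle -193.4 [ 0.401 -0.095  0.156] base r 0.412 tilt [ 0.001 -0.001 -1.   ]
```

Emit:
play_rows(
  xyz=[
    [0.016,-0.079,-0.002],
    [0.024,-0.076,0],
    [0.038,-0.07,0],
    [0.051,-0.061,0],
    [0.063,-0.05,0],
    [0.071,-0.036,0],
    [0.077,-0.021,0],
    [0.08,-0.006,0],
  ],
  twist=[
    [0,0,0],
    [0,0,0],
    [0,0,0],
    [0,0,0],
    [0,0,0],
    [0,0,0],
    [0,0,0],
    [0,0,0],
  ],
  claw=[0,0,0,0,0,0,0,0],
)

```text
clock: 20.82
ee_pos: [0.4614, -0.1917, 0.1559]
tcp_rot: [0.088, 0.996, -0.001, 0.001]
wrist_force: [3.6, 0.3, 6.2]
grip_width: 0.0229
finger_force: 39.7
```

```bash
python3 wind.py 8 .2 -101.7; python3 -c "
from h import *
s=read_state();print(s['joints'].round(2),s['wrist_force'],s['ft_torque'])
d=cam('top')
for m in masks('top','hood'): print(m['p'],m['extent'],rect(d,m,.097))"
```

```text
angle -101.7 r 0.0805 z 0.1559 base r of path:
[[0.075, 0.013, -0.001], [0.076, 0.026, -0.0], [0.069, 0.04, -0.0], [0.06, 0.053, -0.0], [0.048, 0.064, -0.0], [0.034, 0.072, -0.0], [0.019, 0.078, -0.0], [0.003, 0.08, -0.0]]
end angle -193.4 [ 0.401 -0.094  0.156] base r 0.412 tilt [ 0.001 -0.002 -1.   ]
[-0.09  0.29  0.48  2.05 -0.17  0.84  1.88] [3.60821347 0.25405477 6.23167089] [ 0.23441747 -0.86279119  0.00402002]
0.74 [248.8, 152.1, 62.2, 39.5] (array([623.1,  45.9]), array([216.7, 136.4]), 89.6)
```

Emit:
play_rows(
  xyz=[
    [0.075,0.013,0],
    [0.076,0.026,0],
    [0.069,0.04,0],
    [0.06,0.053,0],
    [0.048,0.064,0],
    [0.034,0.072,0],
    [0.019,0.078,0],
    [0.003,0.08,0],
  ],
  twist=[
    [0,0,0],
    [0,0,0],
    [0,0,0],
    [0,0,0],
    [0,0,0],
    [0,0,0],
    [0,0,0],
    [0,0,0],
  ],
  claw=[0,0,0,0,0,0,0,0],
)

```text
clock: 21.92
ee_pos: [0.4018, -0.0941, 0.1557]
tcp_rot: [0.088, 0.996, -0.001, 0.002]
wrist_force: [7.5, -4.7, 1.0]
grip_width: 0.0229
finger_force: 39.2
```

```bash
python3 wind.py 16 .25; python3 -c "
from h import *
s=read_state();print(s['joints'].round(2),s['wrist_force'],s['ft_torque'])"
```

```text
angle 166.2 r 0.079 z 0.1557 base r of path:
[[-0.014, 0.098, -0.002], [-0.043, 0.09, -0.0], [-0.064, 0.077, 0.0], [-0.081, 0.059, 0.0], [-0.093, 0.037, 0.0], [-0.099, 0.013, 0.0], [-0.099, -0.012, 0.0], [-0.093, -0.036, 0.0]]
[[-0.081, -0.058, 0.0], [-0.064, -0.076, 0.0], [-0.043, -0.09, 0.0], [-0.02, -0.098, 0.0], [0.005, -0.1, 0.0], [0.029, -0.095, 0.0], [0.052, -0.085, 0.0], [0.071, -0.07, -0.0]]
end angle -63.0 [ 0.515 -0.184  0.156] base r 0.547 tilt [ 0.003 -0.003 -1.   ]
[-0.28  0.13  0.44  2.23 -0.08  0.79  1.61] [ 7.53718425 -4.69835331  1.04727486] [-1.14048652 -1.56291868  0.05209868]
```

Emit:
play_rows(
  xyz=[
    [-0.014,0.098,0],
    [-0.043,0.09,0],
    [-0.064,0.077,0],
    [-0.081,0.059,0],
    [-0.093,0.037,0],
    [-0.099,0.013,0],
    [-0.099,-0.012,0],
    [-0.093,-0.036,0],
  ],
  twist=[
    [0,0,0],
    [0,0,0],
    [0,0,0],
    [0,0,0],
    [0,0,0],
    [0,0,0],
    [0,0,0],
    [0,0,0],
  ],
  claw=[0,0,0,0,0,0,0,0],
)

```text
clock: 22.92
ee_pos: [0.5258, -0.0477, 0.1553]
tcp_rot: [0.087, 0.996, 0.001, -0.003]
wrist_force: [-2.8, 3.3, 13.1]
grip_width: 0.0231
finger_force: 40.7
```

Emit:
play_rows(
  xyz=[
    [-0.081,-0.058,0],
    [-0.064,-0.076,0],
    [-0.043,-0.09,0],
    [-0.02,-0.098,0],
    [0.005,-0.1,0],
    [0.029,-0.095,0],
    [0.052,-0.085,0],
    [0.071,-0.07,0],
  ],
  twist=[
    [0,0,0],
    [0,0,0],
    [0,0,0],
    [0,0,0],
    [0,0,0],
    [0,0,0],
    [0,0,0],
    [0,0,0],
  ],
  claw=[0,0,0,0,0,0,0,0],
)

```text
clock: 23.92
ee_pos: [0.5148, -0.1857, 0.156]
tcp_rot: [0.088, 0.996, -0.002, 0.001]
wrist_force: [4.4, -1.5, 5.4]
grip_width: 0.023
finger_force: 40.1
```

```bash
python3 wind.py 24 .25; python3 -c "
from h import *
s=read_state();print(s['joints'].round(2),s['wrist_force'],s['ft_torque'])"
```

```text
angle -63.5 r 0.0812 z 0.156 base r of path:
[[0.09, -0.044, -0.0], [0.096, -0.026, -0.0], [0.1, -0.001, -0.0], [0.097, 0.023, -0.0], [0.088, 0.047, -0.0], [0.074, 0.067, -0.0], [0.055, 0.083, -0.0], [0.033, 0.094, -0.0]]
[[0.008, 0.099, -0.0], [-0.016, 0.098, -0.0], [-0.04, 0.091, -0.0], [-0.062, 0.079, -0.0], [-0.079, 0.061, 0.0], [-0.092, 0.039, 0.0], [-0.099, 0.015, 0.0], [-0.099, -0.009, 0.0]]
[[-0.094, -0.034, 0.0], [-0.083, -0.056, 0.0], [-0.066, -0.075, 0.0], [-0.046, -0.089, 0.0], [-0.022, -0.097, 0.0], [0.002, -0.1, 0.0], [0.027, -0.096, 0.0], [0.05, -0.086, 0.0]]
end angle -407.2 [ 0.533 -0.172  0.156] base r 0.56 tilt [ 0.003 -0.003 -1.   ]
[-0.07  0.36  0.42  1.94 -0.19  0.88  1.84] [ 4.35454254 -1.51217383  5.37308557] [-0.10222804 -0.81688393  0.01053985]
```

Emit:
play_rows(
  xyz=[
    [0.09,-0.044,0],
    [0.096,-0.026,0],
    [0.1,-0.001,0],
    [0.097,0.023,0],
    [0.088,0.047,0],
    [0.074,0.067,0],
    [0.055,0.083,0],
    [0.033,0.094,0],
  ],
  twist=[
    [0,0,0],
    [0,0,0],
    [0,0,0],
    [0,0,0],
    [0,0,0],
    [0,0,0],
    [0,0,0],
    [0,0,0],
  ],
  claw=[0,0,0,0,0,0,0,0],
)

```text
clock: 24.92
ee_pos: [0.3993, -0.1139, 0.1558]
tcp_rot: [0.088, 0.996, -0.001, 0.002]
wrist_force: [10.3, -2.4, -0.9]
grip_width: 0.0231
finger_force: 39.4
```

Emit:
play_rows(
  xyz=[
    [0.008,0.099,0],
    [-0.016,0.098,0],
    [-0.04,0.091,0],
    [-0.062,0.079,0],
    [-0.079,0.061,0],
    [-0.092,0.039,0],
    [-0.099,0.015,0],
    [-0.099,-0.009,0],
  ],
  twist=[
    [0,0,0],
    [0,0,0],
    [0,0,0],
    [0,0,0],
    [0,0,0],
    [0,0,0],
    [0,0,0],
    [0,0,0],
  ],
  claw=[0,0,0,0,0,0,0,0],
)

```text
clock: 25.92
ee_pos: [0.5061, -0.0376, 0.1551]
tcp_rot: [0.087, 0.996, -0.001, -0.004]
wrist_force: [-5.5, -1.4, 13.4]
grip_width: 0.0228
finger_force: 41.4
```

Emit:
play_rows(
  xyz=[
    [-0.094,-0.034,0],
    [-0.083,-0.056,0],
    [-0.066,-0.075,0],
    [-0.046,-0.089,0],
  ],
  twist=[
    [0,0,0],
    [0,0,0],
    [0,0,0],
    [0,0,0],
  ],
  claw=[0,0,0,0],
)

```text
clock: 26.42
ee_pos: [0.5578, -0.0948, 0.1556]
tcp_rot: [0.086, 0.996, 0.001, 0.0]
wrist_force: [3.1, 3.2, 6.9]
grip_width: 0.0229
finger_force: 40.4
```

```bash
python3 wind.py 16 .1; python3 -c "
from h import *
s=read_state();print(s['joints'].round(2),s['wrist_force'],s['ft_torque'])
d=cam('top')
for m in masks('top','hood'): print(m['p'],m['extent'],rect(d,m,.097))
cv2.imwrite('pics/c6.png',cv2.resize(d['pixels'][140:260,230:350,::-1],None,fx=4,fy=4))"
```

```text
angle 13.0 r 0.0814 z 0.1556 base r of path:
[[-0.007, -0.04, -0.002], [-0.01, -0.039, -0.0], [-0.006, -0.04, -0.0], [-0.002, -0.04, -0.0], [0.002, -0.04, -0.0], [0.006, -0.04, -0.0], [0.01, -0.039, -0.0], [0.014, -0.038, -0.0]]
[[0.017, -0.036, -0.0], [0.021, -0.034, -0.0], [0.024, -0.032, -0.0], [0.027, -0.029, -0.0], [0.03, -0.026, -0.0], [0.033, -0.023, -0.0], [0.035, -0.02, -0.0], [0.037, -0.016, -0.0]]
end angle -78.7 [ 0.494 -0.191  0.156] base r 0.53 tilt [ 0.     0.003 -1.   ]
[-0.18  0.38  0.35  1.89 -0.17  0.89  1.65] [3.05946596 3.18978765 6.88784865] [ 0.90722286 -0.51009274  0.05571934]
0.65 [251.8, 186.7, 59.4, 40.1] (array([498.9,  41.4]), array([133.4, 217.5]), 1.5)
0.62 [195.4, 217.4, 16.1, 16.5] (array([422.8, 328.1]), array([45.8, 40. ]), 46.1)
```

View pics/c6.png

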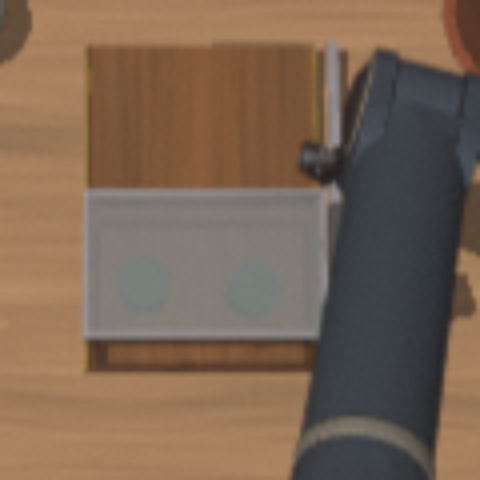

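The hood covers both tins, with its front edge at crop y≈338. About 15–20 mm remains, so I go on slowly.

Emit:
play_rows(
  xyz=[
    [-0.007,-0.04,0],
    [-0.01,-0.039,0],
    [-0.006,-0.04,0],
    [-0.002,-0.04,0],
    [0.002,-0.04,0],
    [0.006,-0.04,0],
    [0.01,-0.039,0],
    [0.014,-0.038,0],
  ],
  twist=[
    [0,0,0],
    [0,0,0],
    [0,0,0],
    [0,0,0],
    [0,0,0],
    [0,0,0],
    [0,0,0],
    [0,0,0],
  ],
  claw=[0,0,0,0,0,0,0,0],
)

```text
clock: 27.52
ee_pos: [0.5456, -0.1594, 0.1559]
tcp_rot: [0.087, 0.996, -0.0, 0.001]
wrist_force: [4.9, -1.1, 5.0]
grip_width: 0.023
finger_force: 40.3
```

Emit:
play_rows(
  xyz=[
    [0.017,-0.036,0],
    [0.021,-0.034,0],
    [0.024,-0.032,0],
  ],
  twist=[
    [0,0,0],
    [0,0,0],
    [0,0,0],
  ],
  claw=[0,0,0],
)

```text
clock: 27.9
ee_pos: [0.529, -0.177, 0.1557]
tcp_rot: [0.088, 0.996, -0.0, 0.0]
wrist_force: [3.6, -0.1, 5.8]
grip_width: 0.0232
finger_force: 40.5
```

```bash
python3 wind.py 8 .07; python3 -c "
from h import *
s=read_state();print(s['joints'].round(2),s['wrist_force'],s['ft_torque'])
d=cam('top')
for m in masks('top','hood'): print(m['p'],m['extent'],rect(d,m,.097))"
```

```text
angle -51.8 r 0.0815 z 0.1557 base r of path:
[[0.025, -0.015, -0.001], [0.021, -0.019, -0.0], [0.022, -0.017, -0.0], [0.023, -0.016, -0.0], [0.024, -0.014, -0.0], [0.025, -0.012, -0.0], [0.026, -0.011, -0.0], [0.027, -0.009, -0.0]]
end angle -83.8 [ 0.487 -0.193  0.156] base r 0.524 tilt [ 0.001 -0.    -1.   ]
[-0.05  0.37  0.38  1.91 -0.17  0.89  1.81] [ 3.58791541 -0.11152353  5.82527298] [ 0.33941736 -0.68005718 -0.0248061 ]
0.91 [250.1, 192.7, 64.5, 39.9] (array([484.6,  40.9]), array([133.2, 222.8]), 1.5)
```

Emit:
play_rows(
  xyz=[
    [0.025,-0.015,0],
    [0.021,-0.019,0],
    [0.022,-0.017,0],
    [0.023,-0.016,0],
  ],
  twist=[
    [0,0,0],
    [0,0,0],
    [0,0,0],
    [0,0,0],
  ],
  claw=[0,0,0,0],
)

```text
clock: 28.5
ee_pos: [0.5087, -0.1883, 0.1559]
tcp_rot: [0.088, 0.996, -0.001, 0.001]
wrist_force: [2.9, -2.7, 5.8]
grip_width: 0.0231
finger_force: 40.4
```

Emit:
play_rows(
  xyz=[
    [0.024,-0.014,0],
    [0.025,-0.012,0],
  ],
  twist=[
    [0,0,0],
    [0,0,0],
  ],
  claw=[0,0],
)

```text
clock: 28.75
ee_pos: [0.4979, -0.1916, 0.1558]
tcp_rot: [0.088, 0.996, -0.001, 0.001]
wrist_force: [2.1, -3.0, 6.8]
grip_width: 0.0227
finger_force: 40.5
```

```bash
python3 wind.py 8 .07; python3 -c "
from h import *
s=read_state();print(s['joints'].round(2),s['wrist_force'],s['ft_torque'])
d=cam('top')
for m in masks('top','hood'): print(m['p'],m['extent'],rect(d,m,.097))"
```

```text
angle -76.1 r 0.081 z 0.1558 base r of path:
[[0.028, -0.006, -0.001], [0.027, -0.009, -0.0], [0.027, -0.007, -0.0], [0.028, -0.005, -0.0], [0.028, -0.003, -0.0], [0.028, -0.001, -0.0], [0.028, 0.001, -0.0], [0.028, 0.003, -0.0]]
end angle -108.2 [ 0.454 -0.189  0.156] base r 0.491 tilt [ 0.001 -0.002 -1.   ]
[-0.02  0.33  0.39  1.97 -0.16  0.87  1.84] [ 2.12542904 -2.95658601  6.76258056] [-0.20296106 -0.64983332 -0.00798051]
0.92 [250.8, 192.0, 61.6, 41.1] (array([480.7,  41.9]), array([221.2, 139.7]), 89.4)
```

Emit:
play_rows(
  xyz=[
    [0.028,-0.006,0],
    [0.027,-0.009,0],
    [0.027,-0.007,0],
  ],
  twist=[
    [0,0,0],
    [0,0,0],
    [0,0,0],
  ],
  claw=[0,0,0],
)

```text
clock: 29.22
ee_pos: [0.4849, -0.1934, 0.1566]
tcp_rot: [0.088, 0.996, -0.002, 0.005]
wrist_force: [12.9, -1.9, -0.1]
grip_width: 0.023
finger_force: 39.8
```

Emit:
play_rows(
  xyz=[
    [0,0,0],
  ],
  twist=[
    [0,0,0],
  ],
  claw=[0],
)

```text
clock: 29.35
ee_pos: [0.4844, -0.1934, 0.1565]
tcp_rot: [0.088, 0.996, -0.002, 0.004]
wrist_force: [9.4, -3.8, 1.5]
grip_width: 0.0229
finger_force: 39.9
```

Emit:
play_rows(
  xyz=[
    [0.028,-0.003,0],
    [0.02,0,0],
    [0,0,0],
  ],
  twist=[
    [0,0,0],
    [0,0,0],
    [0,0,0],
  ],
  claw=[0,0,0],
)

```text
clock: 29.72
ee_pos: [0.4793, -0.1933, 0.1574]
tcp_rot: [0.087, 0.996, -0.003, 0.009]
wrist_force: [18.4, -5.1, -5.2]
grip_width: 0.0229
finger_force: 39.5
```

Emit:
play_rows(
  xyz=[
    [-0.05,0.003,0],
    [0,0,0],
    [0,0,0],
    [0,0,0],
    [0,0,0],
    [0,0,-0.2],
    [0,0,-0.25],
  ],
  twist=[
    [0,0,0],
    [0,0,0],
    [0,0,0],
    [0,0,0],
    [0,0,0],
    [0,0,0],
    [0,0,0],
  ],
  claw=[0,0,0.5,0.6,0.6,0.6,0.6],
)

```text
clock: 30.6
ee_pos: [0.4795, -0.1918, 0.2447]
tcp_rot: [0.088, 0.996, -0.0, -0.003]
wrist_force: [1.0, 0.4, 0.2]
grip_width: 0.0512
finger_force: 0.0
```

Run:
```python
from h import *
# go look from a bit toward +x so wrist cam sees crank
plan([([.50,-.15,.30],80)])
```

```text
2 rows
xyz [[-0.031, 0.112, -0.139], [-0.032, 0.112, -0.139]] 
twist [[-0.0, -0.002, -0.0], [-0.0, -0.002, -0.0]]
```

Emit:
play_rows(
  xyz=[
    [-0.14,0.112,-0.17],
    [-0.19,0.13,-0.17],
    [0,0,0],
  ],
  twist=[
    [0,0,0],
    [0,0,0],
    [0,0,0],
  ],
  claw=[1,1,1],
)

```text
clock: 30.98
ee_pos: [0.558, -0.1536, 0.3148]
tcp_rot: [0.085, 0.996, -0.0, 0.002]
wrist_force: [-0.5, 0.5, -0.3]
grip_width: 0.0855
finger_force: 0.0
```

Run:
```python
from h import *
d=cam("wrist");print(d["s"]["ee_pos"])
np.savez("w5.npz",im=d["pixels"],T=d["Twc"],K=d["intrinsics"])
c=pj(d,[.478,-.10,.15])[0];x,y=(c-[80,60]).astype(int).clip(0);print(x,y)
cv2.imwrite("pics/w5.png",cv2.resize(d["pixels"][y:y+120,x:x+160,::-1],None,fx=5,fy=5,interpolation=cv2.INTER_CUBIC))
```

```text
[ 0.55803228 -0.153598    0.31475328]
216 32
```

View pics/w5.png

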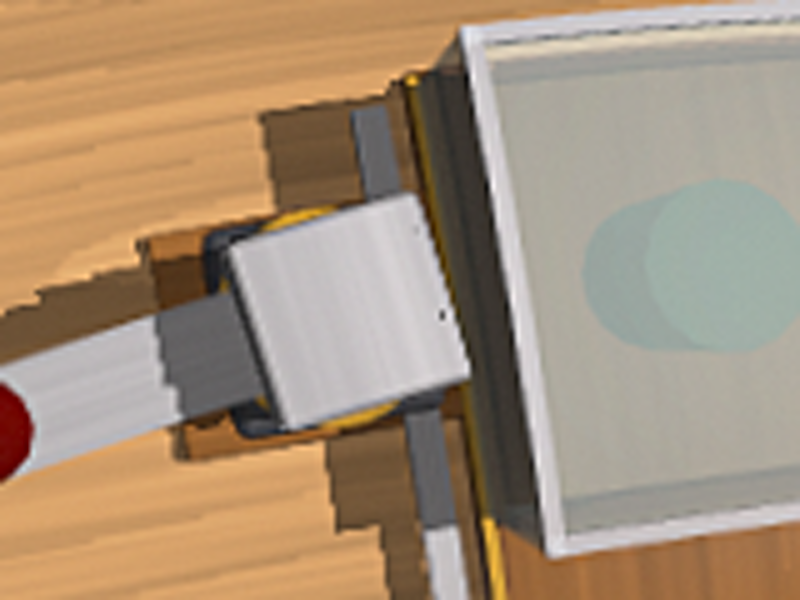

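The hub top corners are at (232,247), (414,197), (470,377) and (285,430). The hood's near-side top edge runs from (463,30) to (553,555), with its front flush with the stand.

Run:
```python
from h import *
w=np.load("w5.npz");d=dict(intrinsics=w["K"],Twc=w["T"],fish=True)
g=lambda L,z:bp(d,np.array(L)/5+[216-.4,32-.4],z)[:,:2]
q=g([[232,247],[414,197],[470,377],[285,430]],.176);c=q.mean(0)
e=np.roll(q,-1,0)-q;print(c,np.degrees(np.arctan2(e[:,1],e[:,0])),np.linalg.norm(e,axis=1))
h=g([[463,30],[553,555]],.097);print("hood",h,h.mean(0))
print("stand yellow edge front corner",g([[411,78]],.026))
plan([([.4785,-.113,.24],80),([.4785,-.113,.151],85)])
```

```text
[ 0.47855675 -0.11340355] [  97.07682801    8.22225215  -82.54071127 -173.62937286] [0.03532386 0.0357238  0.03648204 0.03596292]
hood [[ 0.41224222 -0.06738585]
 [ 0.54378261 -0.06520954]] [ 0.47801242 -0.06629769]
stand yellow edge front corner [[ 0.41109079 -0.07050043]]
4 rows
xyz [[0.207, 0.071, 0.183], [0.207, 0.071, 0.183], [0.0, -0.0, 0.222], [0.0, -0.0, 0.222]] 
twist [[-0.0, -0.0, 0.0], [-0.0, -0.0, 0.0], [0.0, 0.0, -0.029], [0.0, 0.0, -0.029]]
```

The hood centre (x=0.478) matches the shaft's x, so it is shut. Next I grip the hub with the fingers along the arm line and lift.

Run:
```python
from h import *
plan([([.4785,-.1132,.235],97.3),([.4785,-.1132,.147],97.3)])
```

```text
5 rows
xyz [[0.138, 0.047, 0.13], [0.133, 0.06, 0.13], [0.126, 0.073, 0.13], [0.0, -0.0, 0.22], [0.0, -0.0, 0.22]] 
twist [[-0.0, -0.0, -0.067], [-0.0, -0.0, -0.067], [-0.0, -0.0, -0.067], [0.0, 0.0, 0.0], [0.0, 0.0, 0.0]]
```

Emit:
play_rows(
  xyz=[
    [0.138,0.047,0.13],
    [0.133,0.06,0.13],
    [0.126,0.073,0.13],
    [0,0,0],
    [0,0,0.15],
  ],
  twist=[
    [0,0,-0.067],
    [0,0,-0.067],
    [0,0,-0.067],
    [0,0,0],
    [0,0,0],
  ],
  claw=[0.75,0.75,0.75,0.75,0.75],
  squeeze=80,
)

```text
clock: 31.65
ee_pos: [0.4788, -0.1155, 0.2062]
tcp_rot: [-0.062, 0.998, -0.001, 0.002]
wrist_force: [0.7, -0.6, -0.4]
grip_width: 0.0639
finger_force: 0.0
```

Emit:
play_rows(
  xyz=[
    [0,0,0.15],
    [0,0,0.13],
    [0,0,0],
    [0,0,0],
    [0,0,0],
    [0,0,0],
    [0,0,0],
  ],
  twist=[
    [0,0,0],
    [0,0,0],
    [0,0,0],
    [0,0,0],
    [0,0,0],
    [0,0,0],
    [0,0,0],
  ],
  claw=[0.75,0.75,0.75,0.2,0.1,0.1,0.1],
)

```text
clock: 32.52
ee_pos: [0.4784, -0.1138, 0.1506]
tcp_rot: [-0.063, 0.998, -0.0, 0.0]
wrist_force: [-3.1, 2.5, 5.3]
grip_width: 0.0367
finger_force: 80.6
```

Emit:
play_rows(
  xyz=[
    [0,0,-0.05],
    [0,0,-0.07],
    [0,0,-0.08],
    [0,0,-0.1],
    [0,0,0],
  ],
  twist=[
    [0,0,0],
    [0,0,0],
    [0,0,0],
    [0,0,0],
    [0,0,0],
  ],
  claw=[0.1,0.1,0.1,0.1,0.1],
)

```text
clock: 33.15
ee_pos: [0.4784, -0.1151, 0.2111]
tcp_rot: [-0.062, 0.998, -0.001, 0.001]
wrist_force: [0.9, -0.2, -3.5]
grip_width: 0.0364
finger_force: 83.1
```

Run:
```python
from h import *
plan([([.457,-.32,.21],92),([.457,-.32,.06],92)])
d=cam("top")
for m in masks("top","hood"): print(m['p'],m['extent'],rect(d,m,.097))
for m in masks("top","crank_basket"): print(m['p'],m['extent'],rect(d,m,.02))
```

```text
7 rows
xyz [[0.059, -0.251, 0.002], [0.053, -0.252, 0.002], [0.047, -0.253, 0.002], [0.041, -0.254, 0.001], [0.0, 0.0, 0.25], [0.0, 0.0, 0.25], [0.0, 0.0, 0.25]] 
twist [[-0.0, 0.0, 0.015], [-0.0, 0.0, 0.015], [-0.0, 0.0, 0.015], [-0.0, 0.0, 0.015], [-0.0, 0.0, 0.0], [-0.0, 0.0, 0.0], [-0.0, 0.0, 0.0]]
0.7 [248.3, 191.4, 65.4, 41.0] (array([477.3,  41.8]), array([136.4, 221.9]), 0.5)
0.8 [360.8, 184.0, 59.0, 71.6] (array([ 455.6, -369.7]), array([201.6, 245.5]), 88.5)
```

Emit:
play_rows(
  xyz=[
    [0.059,-0.251,0],
    [0.053,-0.252,0],
    [0.047,-0.253,0],
    [0.041,-0.254,0],
    [0,0,0],
    [0,0,0.25],
    [0,0,0.25],
    [0,0,0.2],
  ],
  twist=[
    [0,0,0.015],
    [0,0,0.015],
    [0,0,0.015],
    [0,0,0.015],
    [0,0,0],
    [0,0,0],
    [0,0,0],
    [0,0,0],
  ],
  claw=[0.1,0.1,0.1,0.1,0.1,0.1,0.1,0.1],
)

```text
clock: 34.3
ee_pos: [0.4554, -0.3174, 0.0665]
tcp_rot: [-0.019, 1.0, 0.001, -0.002]
wrist_force: [0.7, -0.3, -3.2]
grip_width: 0.0366
finger_force: 83.0
```

Emit:
play_rows(
  xyz=[
    [0,0,0],
    [0,0,0.05],
    [0,0,0],
  ],
  twist=[
    [0,0,0],
    [0,0,0],
    [0,0,0],
  ],
  claw=[0.1,0.1,0.1],
)

```text
clock: 34.67
ee_pos: [0.4568, -0.3195, 0.06]
tcp_rot: [-0.018, 1.0, -0.001, -0.0]
wrist_force: [0.1, 0.5, -3.3]
grip_width: 0.0368
finger_force: 82.9
```

Lower about 24 mm to the floor (TCP about 0.036).

Emit:
play_rows(
  xyz=[
    [0,0,0.06],
    [0,0,0.045],
    [0,0,0.01],
    [0,0,0],
  ],
  twist=[
    [0,0,0],
    [0,0,0],
    [0,0,0],
    [0,0,0],
  ],
  claw=[0.1,0.1,0.1,0.1],
)

```text
clock: 35.17
ee_pos: [0.4562, -0.3195, 0.0362]
tcp_rot: [-0.018, 1.0, -0.001, -0.001]
wrist_force: [-0.0, -0.5, -3.6]
grip_width: 0.037
finger_force: 83.0
```

Emit:
play_rows(
  xyz=[
    [0,0,0.005],
    [0,0,0],
    [0,0,0],
    [0,0,0],
    [0,0,0],
    [0,0,-0.15],
    [0,0,-0.3],
    [0,0,-0.3],
  ],
  twist=[
    [0,0,0],
    [0,0,0],
    [0,0,0],
    [0,0,0],
    [0,0,0],
    [0,0,0],
    [0,0,0],
    [0,0,0],
  ],
  claw=[0.1,0.1,0.6,0.75,0.75,0.75,0.75,0.75],
)

```text
clock: 36.17
ee_pos: [0.4561, -0.3191, 0.1865]
tcp_rot: [-0.018, 1.0, -0.0, -0.001]
wrist_force: [0.9, -0.0, -0.1]
grip_width: 0.0644
finger_force: 0.0
```

Emit:
play_rows(
  xyz=[
    [0,0,-0.3],
    [-0.2,0.2,0],
    [-0.2,0.2,0],
    [0,0,0],
  ],
  twist=[
    [0,0,0],
    [0,0,0],
    [0,0,0],
    [0,0,0],
  ],
  claw=[0.75,0.75,0.75,0.75],
)

```text
clock: 36.67
ee_pos: [0.537, -0.2309, 0.2445]
tcp_rot: [-0.023, 1.0, 0.001, -0.0]
wrist_force: [-0.1, 0.6, -0.2]
grip_width: 0.0639
finger_force: 0.0
```

Run:
```python
from h import *
d=cam("wrist");t=cam("scene")
print(d["s"]["ee_pos"])
im=np.hstack([cv2.resize(d["pixels"],(400,300)),cv2.resize(t["pixels"][90:270,150:390],(400,300))])
cv2.imwrite("pics/f.png",im[:,:,::-1])
```

```text
[ 0.53702434 -0.23092501  0.24449007]
```

View pics/f.png

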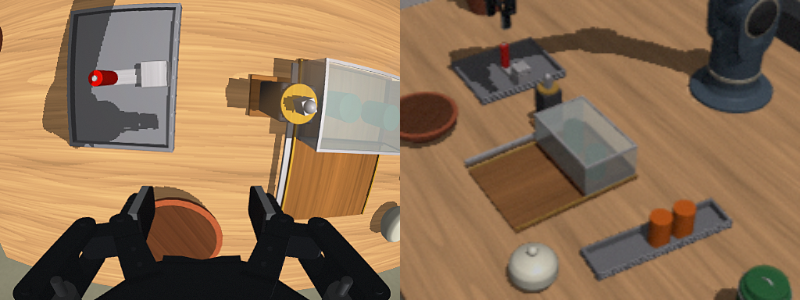

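The crank lies flat inside its basket at (125,75). The hood is shut over the green tins, and both orange tins and the bystanders are where they were.

```bash
python3 -c "
from cell import *
print(finish_job())"
```

```text
the job is handed in; nothing more can be done
None
```

I handed the job in at about 37 s on the clock: both green tins present stand in the tray under the fully shut hood, the crank lies flat in its own basket, and the orange tins and bystanders were left in place; the hand-in returned no verdict.

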